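# Clear and start the rapid-test timer

## Robot

A 7-joint arm with a two-finger parallel gripper is mounted at the origin on the work surface. World frame = base frame: x ahead of the robot, y to its left, z up, the work surface at z = 0. Lengths are in m, angles in rad, forces in N, time in s.
With the tool pointing down it reaches from about 0.35 to 0.9 m from the base axis. Payload 7.2 kg.
Tool frame: the origin (TCP) lies at the very end of the fingers, on their centre line; the grasp point (between the pads) lies 19 mm behind it (bot.grip_depth is the distance from the TCP to the grasp point, in m); z points along the fingers, y is the line along which they close (so a half turn about z gives the same grasp; the last joint's range is limited). The gripper opens to 88 mm and grips with 3 to 60 N. Pads are 20 mm wide; open, the fingers measure 115 mm over their backs; the gripper's body (75 mm by 178 mm) begins 61 mm behind the grasp point.
Start: joints at [-1.259, 0.411, -0.013, 1.596, 0.006, 1.134, -0.082], TCP at [0.232, 0.58, 0.189] pointing down, gripper open.
Joint ranges: [-2.95, 2.95], [-0.29, 1.99], [-1.47, 1.44], [0.14, 2.54], [-1.03, 4.17], [0.13, 1.85], [-2.86, 2.86]. Speed limits (rad/s): [2.39, 2.39, 3.01, 3.01, 3.14, 3.14, 3.14].

## Interface

Orientations are given as a unit quaternion [w, x, y, z].
In Python, from bench import bot gives the robot as it stands. The module is installed in compiled form; this text tells all that it offers.
- The arm moves only by the tool servo_tool, never from a script. Its argument "plan" is a list of rows, each an object with "dp": the shift along the tool's x, y, z in m, a list of three; "roll": the turn about the tool's z in rad; "hand": the finger opening in m, from 0 to 0.0878. In form: [{"dp": [dx, dy, dz], "roll": roll, "hand": hand}, ...]. A call has 1 to 20 rows; each row shifts and turns the commanded pose from where the row before left it, along the tool's axes as they then stand; what a row does not reach is not made up. A row lasts 1/12 s, in which the tool goes at most 41.7 mm and 7.16 degrees, less where a joint would pass 70% of its speed; a pose out of reach is approached as far as the arm can. A call is refused whole if a number of a shift passes 0.0417 or a number of a turn 0.125, either way. A call with a gripper value outside its range is refused whole. The fingers move at their own pace and stop on an object; "grip_force" is the grip in N (left out, the last holds). Time passes only in rows, so rows that do not move let the fingers close. It gives the time, the measured TCP pose, the force, the opening and the grip force at its end, in the units of the state.
- bot.read_state(): the state, without advancing time (a new reading comes with each control period).
- bot.snapshot(name): name is "scene" or "side" or "wrist"; returns the picture (384x512x3 uint8, red, green, blue); there is no depth.
- bot.camera_params(name): a dict with "camera_matrix" (3x3 intrinsics, pixels), "origin" and "rotation" of the camera in the world. Camera axes: x right, y up, looking along -z (the intrinsics and any distortion apply to the point x, -y, -z); pixel columns grow to the right and rows downward; lengths in m; the calibration is good to about 2 mm. A picture is of the moment at which its call begins: read the wrist's pose just before it. camera_params takes no time and is no camera call; for the wrist camera it gives the pose at the moment of the call.
- bot.sign_off(): hands the job in; it is judged then, once.
The state is a dict: "time": time; "joint_pos": joint angles; "qd": joint speeds; "joint_efforts": joint torques, N m; "tool_pos": TCP position; "eef_rot": TCP orientation; "contact_force": force on the tool from outside, world axes, zero at the start; "wrist_torque": the same for the moment, N m; "width": finger opening in m; "gripper_force": force on a finger pad.
Only numpy, scipy, OpenCV 4.12 (cv2) and the standard library are available. Lean on these libraries where they do the work, as an engineer would, in place of code of your own. Each camera call takes 0.05 s, during which the arm holds its last target. There are 200 camera calls.

## Task

The rapid tests on the mat need timing: with one fingertip on each, press the mint-green timer's two blue keys down together and hold them fully down for at least two seconds to clear it, let both come up, then press its green bar all the way down and let it up again to start the count. Only press with the fingertips: the timer stays standing where it is, the small grey key between the blue ones is not pressed, and a blue key must not go down on its own. Do not touch the white timer, which is running for an earlier batch, and leave everything else in its place.

Things in the scene. Friction and masses are not known exactly. Their poses are not given: they have to be found in the camera images.
- timer: the mint-green desk timer, the one to operate: loose on the bench on rubber feet, about 0.45 kg, 130 mm deep (its x) by 160 mm wide (its y). Origin at the centre of its underside; its x axis points from the key side (nearest the robot) to the display side, y to its left, z up. The level key deck is 30 mm above the bench and runs from x = -65 to about +13 mm; behind it the display rises at a slant to 62 mm at x = +37 to +63 mm
- key_left_top (a point): centre of the top face of the left blue key of the mint-green timer (24 mm wide in the timer's y, 20 mm deep in x), at x = -12, y = +31 mm on the timer, 38 mm above the bench when up; the point goes down with the key. Axes parallel to the timer's
- key_right_top (a point): the same for the right blue key, at x = -12, y = -31 mm, so the blue key centres are 62 mm apart with 38 mm free between the keys
- key_start_top (a point): centre of the top face of the green start bar of the mint-green timer (56 mm wide in y, 18 mm deep in x), at x = -45, y = 0 mm, in front of the blue keys, 38 mm above the bench when up; 14 mm of free deck lies between it and the row of blue keys
- key_left (a joint): travel of the left blue key straight down, in m: 0 up, 0.004 fully down. Spring key: starts to move at about 1.2 N, fully down at about 4 N; it counts as down from 0.0025 and as up below 0.001, and springs back when let go. A blue key pushed past 0.003 while the other is still less than 0.0007 down counts as pressed on its own
- key_right (a joint): the same for the right blue key
- key_start (a joint): the same for the green bar (0.004 m of travel, 1.2 to 4 N, counts as down from 0.0025)
- key_grey (a joint): travel of the small grey memory key (14 by 14 mm, half-way between the blue keys, its top 35 mm above the bench, 3 mm below the blue keys' tops): 0 up, 0.003 fully down; must stay up (below 0.0015)
- white_timer: the white desk timer, same build and keys as the mint-green one but with a white case, also loose; not to be touched. Origin at the centre of its underside, axes as for the mint-green one; either timer may be the one on the left
- cassette0: white rapid-test cassette lying on the pale blue mat (a fixed board 110 by 300 by 3 mm near the robot), 70 by 20 by 5 mm (long along its x), origin at the centre of its underside; bystander
- cassette1: another such cassette, bystander
- cassette2: another such cassette, bystander
- dropper: small white dropper bottle with a blue cap standing between the two timers, 25 mm across, 60 mm tall, origin at the centre of its underside; bystander
- pipette: blue hand pipette lying on the bench, 215 mm long (its x, tip towards +x), 26 mm high, origin under its handle; bystander
- tube0: blood tube with red cap standing in the fixed yellow tube rack (60 by 126 by 48 mm) behind the timers, 16 mm across the cap, its top 88 mm above the bench, origin at its foot; bystander
- tube1: blood tube with purple cap in the rack, same size; bystander

How it is judged:
By the outcome, as a careful person would: the job done as asked, in the order asked, and still so for the second after the job is handed in, with the robot touching nothing.
It also fails if it takes over 40 s, if anything falls off the work surface, if the arm or the gripper's body presses on something with over 40 N, if the wrist force passes 120 N, or if a joint passes its speed limit or range.

## Working session

There is one attempt and no reset: what is moved stays moved. The work goes in short steps, Python scripts to look and compute and a tool call to move; the robot and the scene stay as the last step left them, time stands still between calls to the robot, and variables do not carry over. Pictures are saved under pics/ and viewed, at most 10 in all, crops included, and the job is handed in when it is done.

Besides the shell and the picture viewer there is one more tool, called as name([rows], argument=value, ...), one row to a line, values as JSON. servo_tool: Moves the arm, as the interface text tells. Its arguments: {"type":"object","properties":{"plan":{"type":"array"},"grip_force":{"type":"number"}},"required":["plan"]}

```bash
mkdir -p pics
cat > h.py <<'E'
import numpy as np,cv2
from bench import bot
def snap(cam,name):
    p=bot.camera_params(cam); im=bot.snapshot(cam); cv2.imwrite(f'pics/{name}.png',im[:,:,::-1]); return im,p
def ray(p,u,v,z):
    K=np.array(p['camera_matrix']);R=np.array(p['rotation']);o=np.array(p['origin'])
    d=np.linalg.solve(K,[u,v,1.]);d=R@np.array([d[0],-d[1],-d[2]])
    return o+d*(z-o[2])/d[2]
E
python3 - <<'E'
from h import *
a,p=snap('scene','s0');print(p)
b,q=snap('side','d0');print(q)
cv2.imwrite('pics/both.png',cv2.resize(np.vstack([a,b]),None,fx=.78,fy=.78)[:,:,::-1])
s=bot.read_state();print(s)
E
```

```text
{'camera_matrix': array([[401.8017623 ,   0.        , 256.94733434],
       [  0.        , 401.8017623 , 195.06891681],
       [  0.        ,   0.        ,   1.        ]]), 'origin': array([1.30490772, 0.19968993, 0.84075841]), 'rotation': array([0.60807504, 0.2425888 , 0.28688123, 0.69935297])}
{'camera_matrix': array([[388.62636355,   0.        , 253.47716358],
       [  0.        , 388.62636355, 191.18185599],
       [  0.        ,   0.        ,   1.        ]]), 'origin': array([ 0.21766233, -0.40296447,  0.79068855]), 'rotation': array([ 0.89297161,  0.32003146, -0.11010304, -0.29674717])}
{'time': 0.1, 'joint_pos': array([-1.25917561,  0.41182784, -0.01273652,  1.59695073,  0.00558524,
        1.13427287, -0.08220939]), 'qd': array([ 0.00207998, -0.00152622,  0.00057056, -0.00451793,  0.00109131,
        0.00060798, -0.00078207]), 'joint_efforts': array([ 2.60656627e-03, -5.89096677e+01,  6.43709153e-01, -2.91713119e+01,
       -5.37307898e-02,  1.44449205e-02,  6.37187873e-05]), 'tool_pos': array([0.23155784, 0.57999127, 0.18849206]), 'eef_rot': array([-9.63488615e-05,  1.88755607e-01,  9.82023836e-01, -7.05199454e-04]), 'contact_force': array([-0.69635257,  0.07188315,  0.26216979]), 'wrist_torque': array([-0.03782531, -0.03095983, -0.0197088 ]), 'gripper_force': 0.0, 'width': 0.08767463191464488}
```

View pics/both.png

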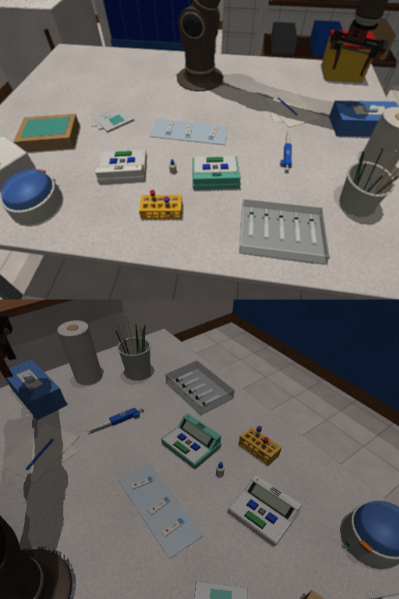

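The mint timer is on the robot's left: side view about (243,180) full-size, scene view about (276,220). The white timer is on the right and the dropper stands between them. Next I'll segment the keys in both views.

```bash
cat >> h.py <<'E'
from scipy.spatial.transform import Rotation as Ro
def ray(p,u,v,z):
    K=np.array(p['camera_matrix']);q=np.array(p['rotation']);o=np.array(p['origin'])
    R=Ro.from_quat(q,scalar_first=True).as_matrix() if q.size==4 else q
    d=np.linalg.solve(K,[u,v,1.]);d=R@np.array([d[0],-d[1],-d[2]])
    return o+d*(z-o[2])/d[2]
def blobs(im,lo,hi,amin=15):
    m=cv2.inRange(cv2.cvtColor(im,cv2.COLOR_RGB2HSV),np.array(lo),np.array(hi))
    n,l,st,c=cv2.connectedComponentsWithStats(m)
    return [(st[i,4],st[i,:4].tolist(),c[i].round(1)) for i in range(1,n) if st[i,4]>=amin]
BLUE=((105,140,50),(125,255,255)); GREEN=((45,150,40),(72,255,255))
E
python3 - <<'E'
from h import *
crops=[]
for cam,n,(x0,y0) in (('scene','s1',(226,180)),('side','d1',(190,130))):
    a,p=snap(cam,n); crops.append(cv2.resize(a[y0:y0+85,x0:x0+110],None,fx=5,fy=3.5*10/7,interpolation=2)[:,:,::-1][:300 if 0 else 425])
    for nm,r in (('B',BLUE),('G',GREEN)):
        for A,bb,c in blobs(a,*r):
            w=ray(p,*c,.037)
            if .35<w[0]<.85 and abs(w[1])<.35: print(cam,nm,A,bb,c,w.round(4))
cv2.imwrite('pics/c1.png',cv2.resize(np.hstack(crops),(800,310)))
E
```

```text
scene B 41 [141, 203, 9, 6] [144.8 205.9] [ 0.6157 -0.2164  0.037 ]
scene B 39 [164, 202, 8, 5] [167.6 204.1] [ 0.6009 -0.1566  0.037 ]
scene B 40 [261, 211, 8, 6] [264.3 213.1] [0.598  0.1098 0.037 ]
scene B 43 [283, 210, 9, 6] [287.3 212.8] [0.5886 0.1705 0.037 ]
scene G 61 [149, 195, 18, 4] [157.4 196.5] [ 0.5767 -0.1935  0.037 ]
scene G 65 [266, 202, 19, 5] [274.5 204.2] [0.5621 0.1331 0.037 ]
side B 49 [228, 172, 11, 8] [232.9 175.1] [0.5852 0.1673 0.037 ]
side B 53 [245, 184, 11, 8] [250.  187.6] [0.5956 0.1066 0.037 ]
side B 31 [281, 208, 5, 8] [282.8 211.9] [ 0.6135 -0.002   0.037 ]
side B 87 [318, 257, 13, 11] [323.7 262. ] [ 0.5983 -0.1605  0.037 ]
side B 95 [342, 273, 13, 13] [347.9 278.9] [ 0.6115 -0.2209  0.037 ]
side G 29 [230, 188, 12, 7] [234.8 190.9] [0.5584 0.1207 0.037 ]
```

View pics/c1.png

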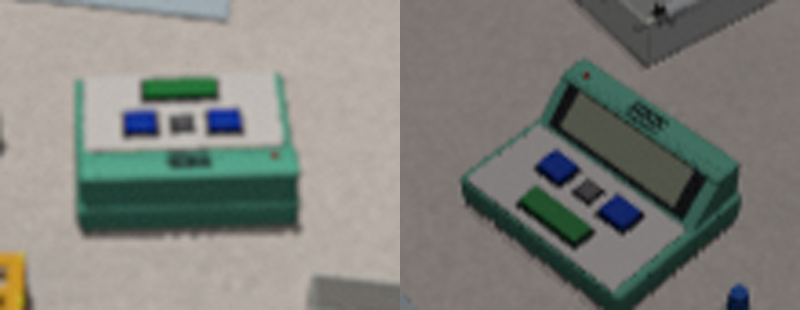

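Both views agree to about 2 mm. The mint keys are at about (0.587, 0.169) and (0.597, 0.108), 62 mm apart, with a yaw of about 0.16. I'll check the tall bystanders before travelling.

Run:
```python
from h import *
p=bot.camera_params('side');q=bot.camera_params('scene')
for n,u,v in (('roll base',85,383),('box lowR',65,407),('box lowL',38,418),('pens',137,378)): print('side',n,ray(p,u/.78,(v-299.5)/.78,0).round(3))
for n,u,v in (('roll base',385,182),('box lowL',338,133),('pens',362,213)): print('scene',n,ray(q,u/.78,v/.78,0).round(3))
```

```text
side roll base [0.452 0.671 0.   ]
side box lowR [ 0.332  0.581 -0.   ]
side box lowL [0.231 0.583 0.   ]
side pens [0.64  0.574 0.   ]
scene roll base [0.555 0.717 0.   ]
scene box lowL [0.322 0.599 0.   ]
scene pens [ 0.694  0.614 -0.   ]
```

servo_tool([
  {"dp": [-0.015, -0.008, 0], "roll": 0, "hand": 0.048},
  {"dp": [-0.029, -0.016, 0], "roll": 0, "hand": 0.048},
  {"dp": [-0.029, -0.016, 0], "roll": 0, "hand": 0.048},
  {"dp": [-0.029, -0.016, 0], "roll": 0, "hand": 0.048},
  {"dp": [-0.029, -0.016, 0], "roll": 0, "hand": 0.048},
  {"dp": [-0.029, -0.016, 0], "roll": 0, "hand": 0.048},
  {"dp": [-0.029, -0.016, 0], "roll": 0, "hand": 0.048},
  {"dp": [-0.029, -0.016, 0], "roll": 0, "hand": 0.048},
  {"dp": [-0.029, -0.016, 0], "roll": 0, "hand": 0.048},
  {"dp": [-0.029, -0.016, 0], "roll": 0, "hand": 0.048},
  {"dp": [-0.029, -0.016, 0], "roll": 0, "hand": 0.048},
  {"dp": [-0.029, -0.016, 0], "roll": 0, "hand": 0.048},
  {"dp": [-0.029, -0.016, 0], "roll": 0, "hand": 0.048},
  {"dp": [-0.029, -0.016, 0], "roll": 0, "hand": 0.048},
  {"dp": [-0.029, -0.016, 0], "roll": 0, "hand": 0.048},
  {"dp": [-0.029, -0.016, 0], "roll": 0, "hand": 0.048},
  {"dp": [-0.029, -0.016, 0], "roll": 0, "hand": 0.048},
  {"dp": [-0.019, -0.012, 0], "roll": 0, "hand": 0.048},
])

```text
time: 1.7
tool_pos: [0.5935, 0.1347, 0.1893]
eef_rot: [0.0, 0.19, 0.982, -0.001]
contact_force: [-1.0, -1.0, 0.4]
width: 0.0479
gripper_force: 0.0
```

servo_tool([
  {"dp": [0, 0, 0], "roll": -0.1, "hand": 0.048},
  {"dp": [0, 0, 0], "roll": -0.12, "hand": 0.048},
  {"dp": [0, 0, 0], "roll": -0.12, "hand": 0.048},
  {"dp": [0, 0, 0], "roll": -0.12, "hand": 0.048},
  {"dp": [0, 0, 0], "roll": -0.083, "hand": 0.048},
  {"dp": [0, 0, 0.03], "roll": 0, "hand": 0.048},
  {"dp": [0, 0, 0.03], "roll": 0, "hand": 0.048},
  {"dp": [0, 0, 0], "roll": 0, "hand": 0.048},
  {"dp": [0, 0, 0], "roll": 0, "hand": 0.048},
])

```text
time: 2.45
tool_pos: [0.5907, 0.1381, 0.1283]
eef_rot: [-0.002, -0.081, 0.997, -0.001]
contact_force: [0.0, -0.8, -0.5]
width: 0.0486
gripper_force: 0.0
```

```bash
cat > look.py <<'E'
import sys
from h import *
s=bot.read_state(); a,p=snap('wrist',sys.argv[1])
print(s['time'],s['tool_pos'].round(4),s['eef_rot'].round(4),s['width'],s['contact_force'].round(2))
ty=Ro.from_quat(s['eef_rot'],scalar_first=True).as_matrix()[:,1]; print('tool y',ty.round(4),'ang',np.arctan2(ty[1],ty[0]))
for nm,r in (('B',BLUE),('G',GREEN)):
    for A,bb,c in blobs(a,*r,200): print(nm,A,bb,c,ray(p,*c,.038).round(4))
E
python3 look.py w1
```

```text
2.45 [0.5907 0.1381 0.1283] [-1.700e-03 -8.110e-02  9.967e-01 -6.000e-04] 0.048618097465485295 [ 0.01 -0.75 -0.54]
tool y [-1.617e-01  9.868e-01 -8.000e-04] ang 1.7331715379400157
B 1609 [476, 85, 36, 85] [499.1 138.7] [0.5066 0.3633 0.038 ]
B 248 [94, 172, 22, 17] [104.6 180.3] [ 0.6106 -0.0144  0.038 ]
B 457 [275, 175, 24, 20] [286.6 184.9] [0.5856 0.1687 0.038 ]
B 461 [215, 176, 24, 20] [226.5 185.3] [0.5958 0.1084 0.038 ]
G 852 [229, 145, 55, 18] [252.6 154. ] [0.5599 0.1295 0.038 ]
```

View pics/w1.png

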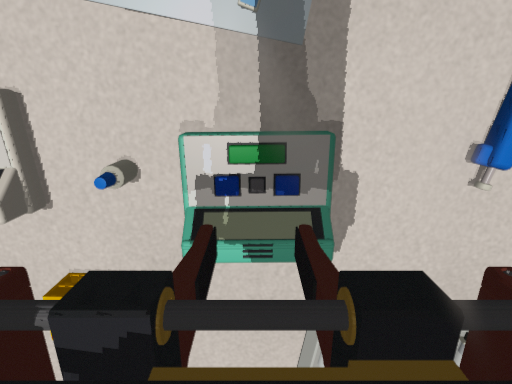

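The wrist view shows the mint timer squarely below: blue keys at (287,185) and (227,185), green bar at (257,154). The key midpoint is within 1 mm of the TCP and the yaw matches, so I'll descend.

servo_tool([
  {"dp": [0, 0, 0.02], "roll": 0, "hand": 0.048},
  {"dp": [0, 0, 0.025], "roll": 0, "hand": 0.048},
  {"dp": [0, 0, 0.025], "roll": 0, "hand": 0.048},
  {"dp": [0, 0, 0.01], "roll": 0, "hand": 0.048},
  {"dp": [0, 0, 0], "roll": 0, "hand": 0.048},
  {"dp": [0, 0, 0], "roll": 0, "hand": 0.048},
  {"dp": [0, 0, 0], "roll": 0, "hand": 0.048},
])

```text
time: 3.08
tool_pos: [0.5934, 0.1398, 0.0513]
eef_rot: [0.001, -0.081, 0.997, 0.0]
contact_force: [0.1, 0.4, -0.3]
width: 0.0481
gripper_force: 0.0
```

```bash
python3 look.py w2
```

```text
3.0833 [0.5934 0.1398 0.0513] [ 1.400e-03 -8.140e-02  9.967e-01  3.000e-04] 0.04808753397087659 [ 0.08  0.41 -0.32]
tool y [-1.623e-01  9.867e-01  4.000e-04] ang 1.7337864522843525
B 543 [32, 192, 34, 24] [ 48.4 203.6] [ 0.6122 -0.017   0.038 ]
B 828 [199, 195, 33, 27] [215.4 207.6] [0.5949 0.1085 0.038 ]
B 813 [280, 195, 32, 26] [295.3 207.3] [0.5848 0.1685 0.038 ]
G 1752 [217, 154, 76, 25] [253.6 166.6] [0.5588 0.1321 0.038 ]
```

View pics/w2.png

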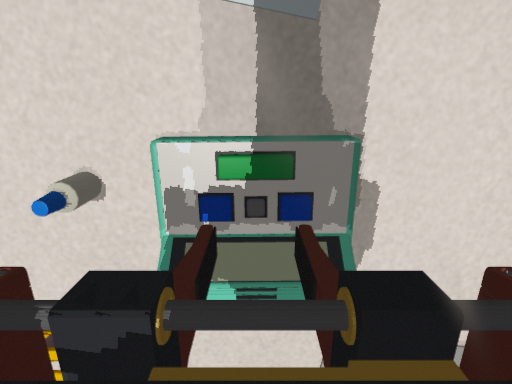

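The keys are at (296,207) and (215,207), and the tips sit above and level with them. I'll nudge 2 mm toward the robot and go down to just above the keys, then compare fingertip pixels with the pose.

servo_tool([
  {"dp": [0.002, 0, 0.004], "roll": 0, "hand": 0.048},
  {"dp": [0, 0, 0.003], "roll": 0, "hand": 0.048},
  {"dp": [0, 0, 0], "roll": 0, "hand": 0.048},
  {"dp": [0, 0, 0], "roll": 0, "hand": 0.048},
  {"dp": [0, 0, 0], "roll": 0, "hand": 0.048},
])

```text
time: 3.55
tool_pos: [0.59, 0.1392, 0.0423]
eef_rot: [0.0, -0.082, 0.997, -0.0]
contact_force: [0.8, -0.6, -0.2]
width: 0.0478
gripper_force: 0.0
```

```bash
python3 look.py w3
python3 - <<'E'
from h import *
for c in ('side','scene'):
    for k in range(2):
        a,p=snap(c,c+'3');s=bot.read_state();print(s['tool_pos'].round(4),s['contact_force'].round(2))
        if k==0:
            o=cv2.resize(a[140:220,200:300] if c=='side' else a[160:240,226:326],(400,320),interpolation=cv2.INTER_CUBIC)
            L=o if c=='side' else np.hstack([L,o])
w=cv2.resize(cv2.imread('pics/w3.png')[140:290,130:380],(800,480))
L=cv2.resize(L,(700,280))[:,:,::-1]
cv2.imwrite('pics/m3.png',np.vstack([cv2.resize(w,(700,320)),L]))
E
```

```text
3.55 [0.59   0.1392 0.0423] [ 0.     -0.0816  0.9967 -0.    ] 0.04780998627610454 [ 0.78 -0.6  -0.23]
tool y [-0.1626  0.9867 -0.    ] ang 1.7340863042458212
B 604 [23, 200, 36, 26] [ 40.6 212.5] [ 0.6126 -0.0174  0.038 ]
B 811 [197, 203, 35, 27] [214.6 215. ] [0.5939 0.1088 0.038 ]
B 799 [281, 203, 33, 27] [296.2 214.9] [0.5841 0.1679 0.038 ]
G 1958 [216, 161, 79, 26] [254.7 173.7] [0.5583 0.1328 0.038 ]
[0.59   0.1392 0.0423] [ 0.81 -1.   -0.23]
[0.59   0.1392 0.0423] [0.03 0.3  0.07]
[0.59   0.1392 0.0422] [ 0.04  0.95 -0.46]
[0.59   0.1392 0.0423] [ 0.01  0.17 -0.21]
```

View pics/m3.png

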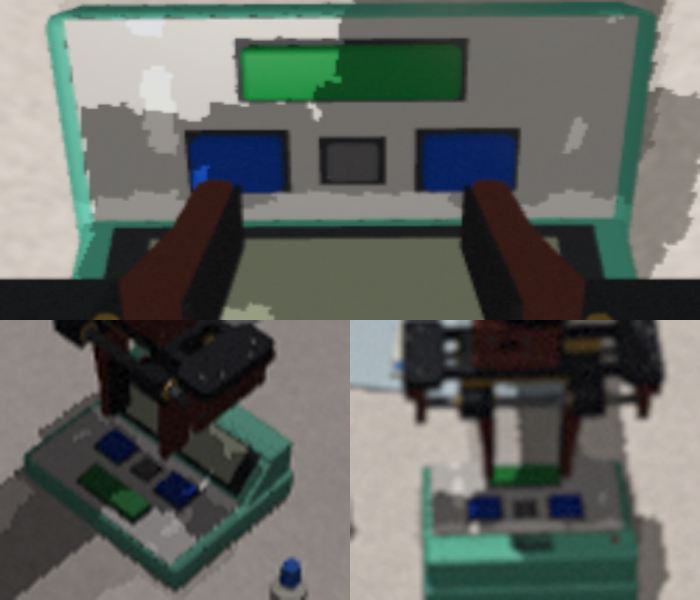

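The tips look higher above the keys, or displaced, compared with the reported pose. I'll triangulate the right fingertip from the side (249,179) and scene (267,207) views.

Run:
```python
from h import *
def tri(obs):
    A=np.zeros((3,3));b=np.zeros(3);L=[]
    for c,u,v in obs:
        p=bot.camera_params(c);o=np.array(p['origin']);d=ray(p,u,v,0)-o;d/=np.linalg.norm(d);P=np.eye(3)-np.outer(d,d);A+=P;b+=P@o;L.append((P,o))
    x=np.linalg.solve(A,b);return x.round(4),[np.linalg.norm(P@(x-o)).round(4) for P,o in L]
print('tip R',tri([('side',249,179),('scene',267.5,207)]))
print('tip L scene',[ray(bot.camera_params('scene'),226+(568-350)/3.5,206,z).round(4) for z in (.042,.06)])
print('key R',tri([('side',250,187.6),('scene',264.3,213.1)]),'key L',tri([('side',232.9,175.1),('scene',287.3,212.8)]))
p=bot.camera_params('wrist');print(p['origin'].round(3))
def proj(p,X):
    R=Ro.from_quat(p['rotation'],scalar_first=True).as_matrix();c=R.T@(np.array(X)-p['origin']);K=p['camera_matrix'];return (K@[c[0]/-c[2],-c[1]/-c[2],1])[:2].round(1)
for c in('side','scene','wrist'):
    q=bot.camera_params(c);print(c,'TCP',proj(q,[.59,.1392,.0422]),'fingR',proj(q,[.595,.1085,.0422]),'fingL',proj(q,[.585,.17,.0422]))
```

```text
tip R (array([0.5979, 0.1165, 0.0608]), [np.float64(0.0018), np.float64(0.0018)])
tip L scene [array([0.5683, 0.1711, 0.042 ]), array([0.5849, 0.1717, 0.06  ])]
key R (array([0.5965, 0.1089, 0.0347]), [np.float64(0.0007), np.float64(0.0007)]) key L (array([0.5865, 0.17  , 0.0341]), [np.float64(0.0005), np.float64(0.0005)])
[0.511 0.126 0.238]
side TCP [240.7 179.5] fingR [249.4 185.9] fingL [232.2 173.2]
scene TCP [275.6 210.7] fingR [264.  210.9] fingL [287.3 210.5]
wrist TCP [256.3 218.6] fingR [213.3 218.5] fingL [299.5 218.6]
```

The views put the tips at about z = 0.06, higher than the pose says, so contact is better found by force. I'll descend in small guarded steps.

servo_tool([
  {"dp": [0, 0, 0.001], "roll": 0, "hand": 0.048},
  {"dp": [0, 0, 0.001], "roll": 0, "hand": 0.048},
  {"dp": [0, 0, 0.001], "roll": 0, "hand": 0.048},
  {"dp": [0, 0, 0], "roll": 0, "hand": 0.048},
  {"dp": [0, 0, 0], "roll": 0, "hand": 0.048},
])

```text
time: 4.22
tool_pos: [0.5899, 0.1392, 0.0391]
eef_rot: [-0.0, -0.082, 0.997, -0.0]
contact_force: [0.5, 0.2, -0.1]
width: 0.0481
gripper_force: 0.0
```

servo_tool([
  {"dp": [0, 0, 0.001], "roll": 0, "hand": 0.048},
  {"dp": [0, 0, 0.001], "roll": 0, "hand": 0.048},
  {"dp": [0, 0, 0], "roll": 0, "hand": 0.048},
  {"dp": [0, 0, 0], "roll": 0, "hand": 0.048},
])

```text
time: 4.55
tool_pos: [0.5899, 0.1392, 0.0372]
eef_rot: [-0.0, -0.082, 0.997, -0.0]
contact_force: [0.5, 0.2, -0.7]
width: 0.0484
gripper_force: 0.0
```

servo_tool([
  {"dp": [0, 0, 0.001], "roll": 0, "hand": 0.048},
  {"dp": [0, 0, 0.001], "roll": 0, "hand": 0.048},
  {"dp": [0, 0, 0], "roll": 0, "hand": 0.048},
  {"dp": [0, 0, 0], "roll": 0, "hand": 0.048},
])

```text
time: 4.88
tool_pos: [0.5899, 0.1392, 0.0351]
eef_rot: [-0.0, -0.082, 0.997, 0.0]
contact_force: [-0.4, -2.0, 0.5]
width: 0.0478
gripper_force: 0.0
```

```bash
python3 look.py w4|head -2
python3 - <<'E'
from h import *
a,_=snap('side','side4');b,_=snap('scene','scene4')
f=lambda i:cv2.resize(i,(400,360),interpolation=cv2.INTER_CUBIC)[:,:,::-1]
w=cv2.resize(cv2.imread('pics/w4.png')[190:260,130:380],(800,224))
cv2.imwrite('pics/m4.png',np.vstack([w,np.hstack([f(a[150:213,205:275]),f(b[172:235,238:308])])]))
E
```

```text
4.8833 [0.5899 0.1392 0.0351] [-1.000e-04 -8.150e-02  9.967e-01  0.000e+00] 0.04777993653417741 [-0.38 -1.96  0.55]
tool y [-0.1625  0.9867  0.    ] ang 1.7339964317793883
```

View pics/m4.png

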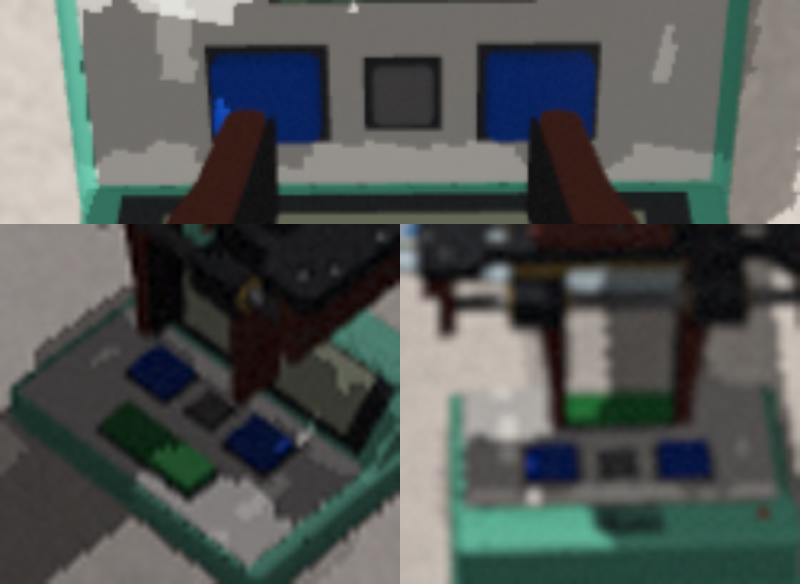

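The tips are still visibly above the keys. Scene tip ends are at (266,207.7) and (288.8,207.7); side tip ends are at (248.8,180.8) and (231.3,169.4). I'll triangulate both against the keys.

```bash
cat >> h.py <<'E'
def tri(obs):
    A=np.zeros((3,3));b=np.zeros(3);L=[]
    for c,u,v in obs:
        p=bot.camera_params(c);o=np.array(p['origin']);d=ray(p,u,v,0)-o;d/=np.linalg.norm(d);P=np.eye(3)-np.outer(d,d);A+=P;b+=P@o;L.append((P,o))
    x=np.linalg.solve(A,b);return x.round(4),[np.linalg.norm(P@(x-o)).round(4) for P,o in L]
E
python3 - <<'E'
from h import *
print('R',tri([('side',248.8,180.8),('scene',266,207.7)]),'L',tri([('side',231.3,169.4),('scene',288.8,207.7)]))
p=bot.camera_params('wrist')
# wrist picture: tip ends at crop (250,112),(562,112)
for u in (250,562):
  for z in (.035,.045,.055): print(u,z,ray(p,130+u*.3125,190+112*.3125,z).round(4))
E
```

```text
R (array([0.5964, 0.1135, 0.0568]), [np.float64(0.0006), np.float64(0.0006)]) L (array([0.585 , 0.1733, 0.0537]), [np.float64(0.0), np.float64(0.0)])
250 0.035 [0.6007 0.1054 0.035 ]
250 0.045 [0.5961 0.1064 0.045 ]
250 0.055 [0.5915 0.1075 0.055 ]
562 0.035 [0.5892 0.1754 0.035 ]
562 0.045 [0.5852 0.1729 0.045 ]
562 0.055 [0.5812 0.1703 0.055 ]
```

The visible tips are at about z = 0.055 and 61–64 mm apart, straight above the keys. The xy is right, but the tips are about 19 mm above the reported TCP. I'll continue down in guarded steps.

servo_tool([
  {"dp": [0, 0, 0.002], "roll": 0, "hand": 0.048},
  {"dp": [0, 0, 0.002], "roll": 0, "hand": 0.048},
  {"dp": [0, 0, 0.002], "roll": 0, "hand": 0.048},
  {"dp": [0, 0, 0.002], "roll": 0, "hand": 0.048},
  {"dp": [0, 0, 0], "roll": 0, "hand": 0.048},
  {"dp": [0, 0, 0], "roll": 0, "hand": 0.048},
])

```text
time: 5.53
tool_pos: [0.5898, 0.1391, 0.027]
eef_rot: [-0.0, -0.081, 0.997, -0.0]
contact_force: [-0.0, -0.2, 1.0]
width: 0.0481
gripper_force: 0.0
```

servo_tool([
  {"dp": [0, 0, 0.001], "roll": 0, "hand": 0.048},
  {"dp": [0, 0, 0.001], "roll": 0, "hand": 0.048},
  {"dp": [0, 0, 0.001], "roll": 0, "hand": 0.048},
  {"dp": [0, 0, 0], "roll": 0, "hand": 0.048},
  {"dp": [0, 0, 0], "roll": 0, "hand": 0.048},
])

```text
time: 5.95
tool_pos: [0.5899, 0.1392, 0.0242]
eef_rot: [-0.0, -0.082, 0.997, -0.0]
contact_force: [0.1, 1.0, -0.5]
width: 0.048
gripper_force: 0.0
```

```bash
cat > view.py <<'E'
import sys
from h import *
n=sys.argv[1]
a,_=snap('side','side'+n);b,_=snap('scene','scene'+n);c,_=snap('wrist','w'+n);s=bot.read_state();print(s['time'],s['tool_pos'].round(4),s['contact_force'].round(2),s['wrist_torque'].round(2))
f=lambda i:cv2.resize(i,(400,360),interpolation=cv2.INTER_CUBIC)[:,:,::-1]
w=cv2.resize(c[190:260,130:380],(800,224))[:,:,::-1]
cv2.imwrite(f'pics/m{n}.png',np.vstack([w,np.hstack([f(a[150:213,205:275]),f(b[172:235,238:308])])]))
E
python3 view.py 5
```

```text
6.1 [0.59   0.1392 0.0243] [-0.3   0.1   0.03] [0.   0.01 0.02]
```

View pics/m5.png

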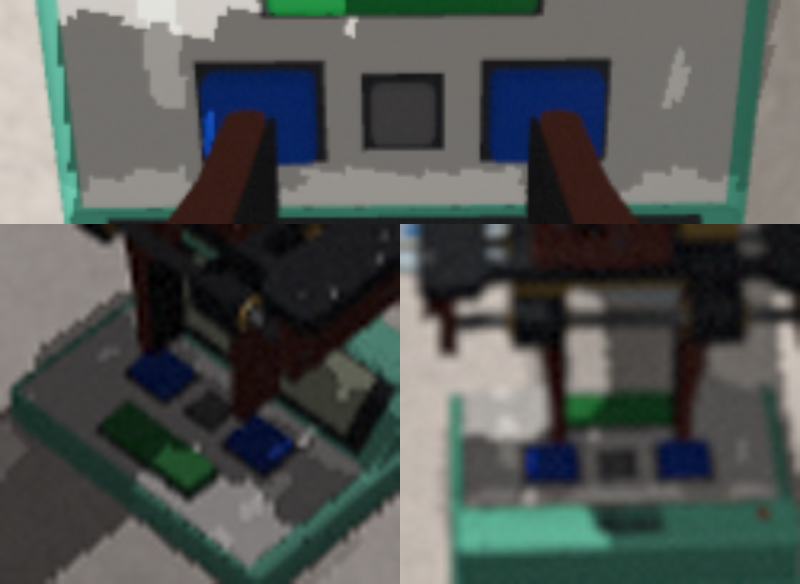

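Tips are still clearly above the keys and centred on them laterally. I'll continue guarded.

servo_tool([
  {"dp": [0, 0, 0.001], "roll": 0, "hand": 0.048},
  {"dp": [0, 0, 0.001], "roll": 0, "hand": 0.048},
  {"dp": [0, 0, 0.001], "roll": 0, "hand": 0.048},
  {"dp": [0, 0, 0], "roll": 0, "hand": 0.048},
])

```text
time: 6.43
tool_pos: [0.5898, 0.1392, 0.021]
eef_rot: [-0.0, -0.082, 0.997, -0.0]
contact_force: [-0.4, -0.5, 0.0]
width: 0.0478
gripper_force: 0.0
```

servo_tool([
  {"dp": [0, 0, 0.001], "roll": 0, "hand": 0.048},
  {"dp": [0, 0, 0.001], "roll": 0, "hand": 0.048},
  {"dp": [0, 0, 0], "roll": 0, "hand": 0.048},
  {"dp": [0, 0, 0], "roll": 0, "hand": 0.048},
])

```text
time: 6.77
tool_pos: [0.5899, 0.1392, 0.0191]
eef_rot: [-0.0, -0.082, 0.997, -0.0]
contact_force: [-0.6, -0.7, 0.7]
width: 0.0477
gripper_force: 0.0
```

```bash
python3 view.py 6
```

```text
6.9167 [0.59   0.1392 0.0193] [ 0.84 -0.49 -0.34] [0.05 0.01 0.04]
```

View pics/m6.png

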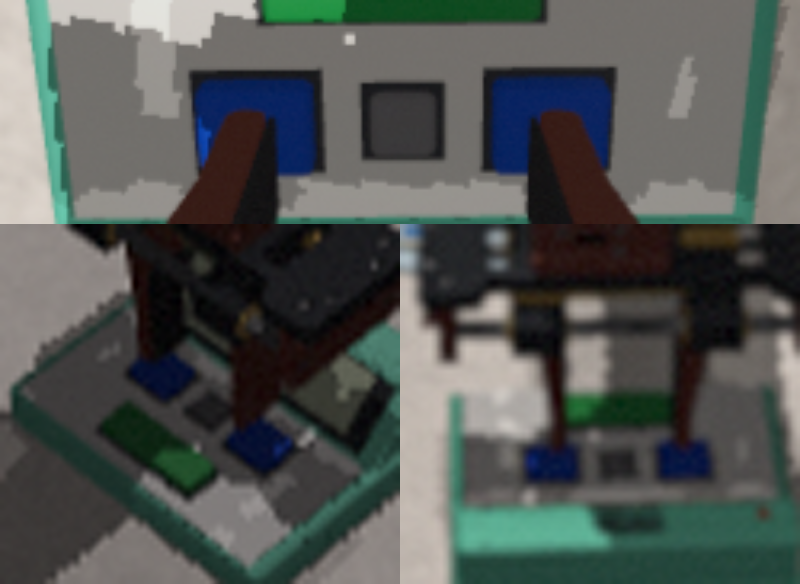

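Tips are over both keys: wrist crop tips at columns 250 and 560, keys at 195–318 and 490–612. They sit a little toward the display. I'll shift 2 mm toward the robot and continue.

servo_tool([
  {"dp": [0.002, 0, 0], "roll": 0, "hand": 0.047},
  {"dp": [0, 0, 0.001], "roll": 0, "hand": 0.047},
  {"dp": [0, 0, 0.001], "roll": 0, "hand": 0.047},
  {"dp": [0, 0, 0], "roll": 0, "hand": 0.047},
  {"dp": [0, 0, 0], "roll": 0, "hand": 0.047},
])

```text
time: 7.33
tool_pos: [0.5879, 0.1389, 0.0172]
eef_rot: [-0.0, -0.082, 0.997, 0.0]
contact_force: [-0.8, -0.2, 0.5]
width: 0.0469
gripper_force: 0.0
```

servo_tool([
  {"dp": [0, 0, 0.001], "roll": 0, "hand": 0.047},
  {"dp": [0, 0, 0.0005], "roll": 0, "hand": 0.047},
  {"dp": [0, 0, 0], "roll": 0, "hand": 0.047},
  {"dp": [0, 0, 0], "roll": 0, "hand": 0.047},
])

```text
time: 7.67
tool_pos: [0.588, 0.1388, 0.0157]
eef_rot: [-0.0, -0.082, 0.997, -0.0]
contact_force: [-0.4, -0.4, -0.4]
width: 0.0469
gripper_force: 0.0
```

servo_tool([
  {"dp": [0, 0, 0.001], "roll": 0, "hand": 0.047},
  {"dp": [0, 0, 0.0005], "roll": 0, "hand": 0.047},
  {"dp": [0, 0, 0], "roll": 0, "hand": 0.047},
  {"dp": [0, 0, 0], "roll": 0, "hand": 0.047},
])

```text
time: 8.0
tool_pos: [0.5879, 0.1388, 0.0142]
eef_rot: [-0.0, -0.082, 0.997, -0.0]
contact_force: [0.3, 0.0, 0.1]
width: 0.0472
gripper_force: 0.0
```

servo_tool([
  {"dp": [0, 0, 0.001], "roll": 0, "hand": 0.047},
  {"dp": [0, 0, 0.0005], "roll": 0, "hand": 0.047},
  {"dp": [0, 0, 0], "roll": 0, "hand": 0.047},
  {"dp": [0, 0, 0], "roll": 0, "hand": 0.047},
])

```text
time: 8.33
tool_pos: [0.5879, 0.1389, 0.0127]
eef_rot: [-0.0, -0.082, 0.997, 0.0]
contact_force: [-0.0, -0.7, 0.1]
width: 0.0467
gripper_force: 0.0
```

```bash
python3 - <<'E'
from h import *
print('TCP.019: R',tri([('side',247,185.2),('scene',265.7,210.8)]),'L',tri([('side',230.7,173.3),('scene',287.6,211)]))
E
python3 view.py 7
```

```text
TCP.019: R (array([0.5924, 0.1136, 0.0413]), [np.float64(0.001), np.float64(0.001)]) L (array([0.5833, 0.172 , 0.0398]), [np.float64(0.0016), np.float64(0.0016)])
8.4833 [0.588  0.1389 0.0128] [ 0.26 -1.21  0.68] [ 0.02  0.03 -0.04]
```

View pics/m7.png

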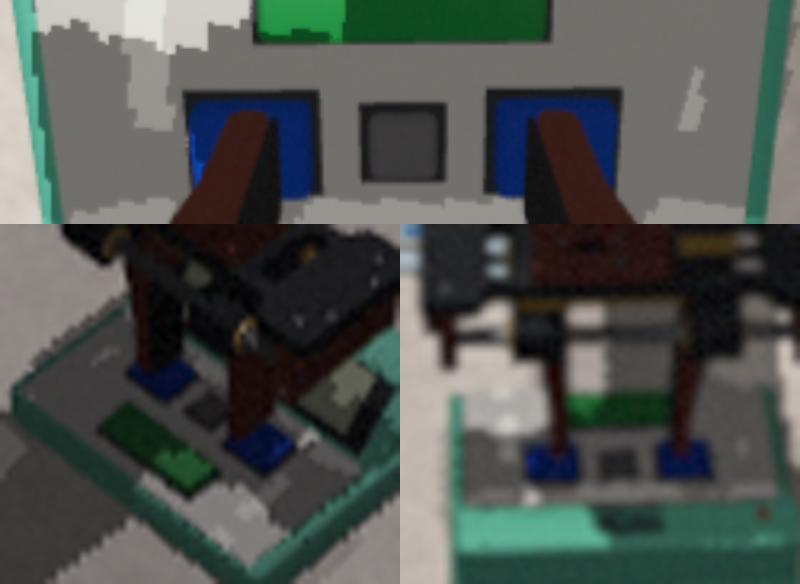

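Tips are now just over both keys, about 3 mm inside their robot-side edge. By triangulation, contact is about due. I'll proceed in half-millimetre steps.

servo_tool([
  {"dp": [0, 0, 0.0005], "roll": 0, "hand": 0.047},
  {"dp": [0, 0, 0.0005], "roll": 0, "hand": 0.047},
  {"dp": [0, 0, 0], "roll": 0, "hand": 0.047},
  {"dp": [0, 0, 0], "roll": 0, "hand": 0.047},
])

```text
time: 8.82
tool_pos: [0.5879, 0.1389, 0.0117]
eef_rot: [-0.0, -0.082, 0.997, 0.0]
contact_force: [-0.6, 0.7, 0.3]
width: 0.0467
gripper_force: 0.0
```

servo_tool([
  {"dp": [0, 0, 0.0005], "roll": 0, "hand": 0.047},
  {"dp": [0, 0, 0.0005], "roll": 0, "hand": 0.047},
  {"dp": [0, 0, 0], "roll": 0, "hand": 0.047},
  {"dp": [0, 0, 0], "roll": 0, "hand": 0.047},
])

```text
time: 9.15
tool_pos: [0.5879, 0.1388, 0.0107]
eef_rot: [-0.0, -0.082, 0.997, -0.0]
contact_force: [0.8, 0.2, -0.0]
width: 0.0469
gripper_force: 0.0
```

servo_tool([
  {"dp": [0, 0, 0.0005], "roll": 0, "hand": 0.047},
  {"dp": [0, 0, 0.0005], "roll": 0, "hand": 0.047},
  {"dp": [0, 0, 0], "roll": 0, "hand": 0.047},
  {"dp": [0, 0, 0], "roll": 0, "hand": 0.047},
])

```text
time: 9.48
tool_pos: [0.5879, 0.1388, 0.0097]
eef_rot: [-0.0, -0.082, 0.997, -0.0]
contact_force: [-0.4, 0.1, -0.1]
width: 0.0469
gripper_force: 0.0
```

servo_tool([
  {"dp": [0, 0, 0.0005], "roll": 0, "hand": 0.047},
  {"dp": [0, 0, 0.0005], "roll": 0, "hand": 0.047},
  {"dp": [0, 0, 0], "roll": 0, "hand": 0.047},
  {"dp": [0, 0, 0], "roll": 0, "hand": 0.047},
])

```text
time: 9.82
tool_pos: [0.5879, 0.1388, 0.0087]
eef_rot: [-0.0, -0.081, 0.997, 0.0]
contact_force: [0.0, -0.2, -0.8]
width: 0.0469
gripper_force: 0.0
```

servo_tool([
  {"dp": [0, 0, 0.0005], "roll": 0, "hand": 0.047},
  {"dp": [0, 0, 0.0005], "roll": 0, "hand": 0.047},
  {"dp": [0, 0, 0], "roll": 0, "hand": 0.047},
  {"dp": [0, 0, 0], "roll": 0, "hand": 0.047},
])

```text
time: 10.15
tool_pos: [0.5879, 0.1388, 0.0077]
eef_rot: [-0.0, -0.081, 0.997, 0.0]
contact_force: [0.1, 0.8, 0.4]
width: 0.047
gripper_force: 0.0
```

```bash
cat > tips.py <<'E'
import sys
from h import *
def tips(im,box):
    x0,y0,x1,y1=box;c=im[y0:y1,x0:x1].astype(int);m=(c[:,:,0]-c[:,:,2]>8)&(c[:,:,0]<95)&(c[:,:,0]-c[:,:,1]>8)
    n,l,st,ce=cv2.connectedComponentsWithStats(m.astype(np.uint8))
    return [(int(st[i,4]),(st[i,:2]+[x0,y0]).tolist(),st[i,2:4].tolist(),'bottom row',int(y0+st[i,1]+st[i,3]-1),'cols',(x0+np.where(l[st[i,1]+st[i,3]-1]==i)[0]).tolist(),(x0+np.where(l[st[i,1]+st[i,3]-2]==i)[0]).tolist()) for i in range(1,n) if st[i,4]>8]
def rep(n):
    for c,b in (('side',(222,165,262,200)),('scene',(255,190,300,222))):
        im=cv2.imread(f'pics/{c}{n}.png')[:,:,::-1]
        for t in tips(im,b): print(n,c,t)
        for A,bb,ce in blobs(im,*BLUE):
            if b[0]-5<ce[0]<b[2]+5 and b[1]-15<ce[1]<b[3]: print('   key',A,bb,ce)
snap('side','side'+sys.argv[1]);snap('scene','scene'+sys.argv[1]);s=bot.read_state();print(s['time'],s['contact_force'].round(2))
if __name__=='__main__':
    for n in sys.argv[2:]+[sys.argv[1]]: rep(n)
E
python3 tips.py 8 6 7
```

```text
10.25 [ 0.59  0.75 -0.64]
6 side (18, [229, 165], [3, 8], 'bottom row', 172, 'cols', [230, 231], [229, 230, 231])
6 side (164, [245, 165], [17, 20], 'bottom row', 184, 'cols', [246, 247], [246, 247, 248, 249])
6 scene (60, [286, 191], [6, 20], 'bottom row', 210, 'cols', [287], [286, 287, 288])
6 scene (38, [263, 195], [4, 16], 'bottom row', 210, 'cols', [265], [264, 265, 266])
   key 47 [260, 211, 9, 6] [263.9 213.7]
   key 44 [283, 210, 9, 6] [287.2 212.8]
7 side (23, [228, 165], [3, 10], 'bottom row', 174, 'cols', [230], [229, 230])
7 side (151, [245, 171], [17, 16], 'bottom row', 186, 'cols', [246, 247], [245, 246, 247, 248])
7 scene (60, [286, 193], [5, 19], 'bottom row', 211, 'cols', [287], [286, 287])
7 scene (40, [263, 196], [4, 16], 'bottom row', 211, 'cols', [265], [265, 266])
   key 43 [260, 211, 9, 6] [263.8 213.8]
   key 41 [283, 210, 9, 6] [287.2 213. ]
8 side (27, [228, 165], [4, 12], 'bottom row', 176, 'cols', [230], [229, 230, 231])
8 side (160, [245, 168], [17, 21], 'bottom row', 188, 'cols', [246], [245, 246, 247])
8 scene (57, [286, 194], [5, 19], 'bottom row', 212, 'cols', [286, 287], [286, 287])
8 scene (38, [263, 198], [4, 15], 'bottom row', 212, 'cols', [265], [265, 266])
   key 38 [260, 211, 9, 6] [263.7 214. ]
   key 35 [283, 210, 9, 6] [287.5 213.1]
```

Run:
```python
from h import *
for n,o in (('6',(247.5,185,265.7,211)),('7',(247,187,265.7,212)),('8',(246.5,189,265.7,213))): print(n,'R',tri([('side',*o[:2]),('scene',*o[2:])]))
for n,o in (('7',(230,175,287,212)),('8',(230,177,287,213))): print(n,'L',tri([('side',*o[:2]),('scene',*o[2:])]))
```

```text
6 R (array([0.5936, 0.1135, 0.0416]), [np.float64(0.0007), np.float64(0.0007)])
7 R (array([0.5917, 0.1132, 0.0354]), [np.float64(0.0006), np.float64(0.0006)])
8 R (array([0.5898, 0.113 , 0.0291]), [np.float64(0.0005), np.float64(0.0005)])
7 L (array([0.5814, 0.1713, 0.0343]), [np.float64(0.0026), np.float64(0.0026)])
8 L (array([0.5801, 0.1709, 0.0282]), [np.float64(0.0019), np.float64(0.0019)])
```

servo_tool([
  {"dp": [0, 0, 0.0005], "roll": 0, "hand": 0.047},
  {"dp": [0, 0, 0.0005], "roll": 0, "hand": 0.047},
  {"dp": [0, 0, 0], "roll": 0, "hand": 0.047},
  {"dp": [0, 0, 0], "roll": 0, "hand": 0.047},
])

```text
time: 10.58
tool_pos: [0.5879, 0.1389, 0.0067]
eef_rot: [-0.0, -0.082, 0.997, 0.0]
contact_force: [0.4, 0.1, -1.2]
width: 0.0468
gripper_force: 0.0
```

Run:
```python
from h import *
a,p=snap('wrist','w9');s=bot.read_state();print(s['time'],s['contact_force'].round(2),s['joint_efforts'].round(2))
def proj(X):
    R=Ro.from_quat(p['rotation'],scalar_first=True).as_matrix();c=R.T@(np.array(X)-p['origin']);K=p['camera_matrix'];return (K@[c[0]/-c[2],-c[1]/-c[2],1])[:2].round(1)
print('cam',p['origin'].round(4))
for nm,r in (('B',BLUE),('G',GREEN)):
    for A,bb,c in blobs(a,*r,100): print(nm,A,bb,c,[ray(p,bb[0],bb[1],z).round(4) for z in (.038,)],ray(p,bb[0]+bb[2],bb[1],.038).round(4))
for n in ('w2','w3','w4','w5','w6','w7','w9'):
    im=cv2.imread(f'pics/{n}.png')[:,:,::-1];B=[b[1] for b in blobs(im,*BLUE,100) if 150<b[2][0]<350];G=[b[1] for b in blobs(im,*GREEN,100)]
    print(n,B,G)
for z in (.042,.038,.034): print(z,'tips at TCP y±30.5:',proj([.588+.0049,.1388-.0301,z]),proj([.588-.0049,.1388+.0301,z]),'robot edge',proj([.578,.137,z]))
w=a[150:290,130:380]; d=cv2.imread('pics/side8.png')[150:213,205:275]
b,_=snap('side','side9');c,_=snap('scene','scene9')
f=lambda i:cv2.resize(i,(400,250),interpolation=cv2.INTER_CUBIC)[:,:,::-1]
cv2.imwrite('pics/m9.png',np.vstack([cv2.resize(w,(800,350),interpolation=cv2.INTER_CUBIC)[:,:,::-1],np.hstack([f(b[158:198,218:282-0]),f(c[190:230,244:308])])]))
```

```text
10.6333 [-0.2   0.03 -0.37] [-0.000e+00 -6.224e+01  2.590e+00 -2.176e+01  2.000e-02  8.000e-02
  0.000e+00]
cam [0.5087 0.1252 0.2021]
B 433 [0, 222, 22, 28] [  8.6 234.5] [array([ 0.6027, -0.017 ,  0.038 ])] [ 0.6005 -0.0037  0.038 ]
B 218 [186, 225, 15, 26] [191.9 234.4] [array([0.5863, 0.095 , 0.038 ])] [0.5849 0.104  0.038 ]
B 303 [214, 225, 13, 32] [221.4 239.8] [array([0.5836, 0.1119, 0.038 ])] [0.5823 0.1197 0.038 ]
B 304 [285, 224, 14, 32] [289.6 238.7] [array([0.5759, 0.1545, 0.038 ])] [0.5745 0.1629 0.038 ]
B 235 [309, 224, 16, 28] [318.7 233.7] [array([0.5735, 0.1689, 0.038 ])] [0.572  0.1786 0.038 ]
G 2785 [208, 176, 95, 31] [255.  190.5] [array([0.5535, 0.1047, 0.038 ])] [0.5446 0.159  0.038 ]
w2 [[199, 195, 33, 27], [280, 195, 32, 26]] [[217, 154, 76, 25]]
w3 [[197, 203, 35, 27], [281, 203, 33, 27]] [[216, 161, 79, 26]]
w4 [[195, 207, 36, 28], [281, 206, 35, 28]] [[215, 163, 81, 27]]
w5 [[283, 211, 36, 30], [192, 212, 38, 29]] [[212, 166, 86, 29]]
w6 [[191, 215, 38, 30], [283, 214, 38, 30]] [[211, 168, 89, 29]]
w7 [[189, 221, 39, 31], [284, 220, 39, 31]] [[210, 173, 91, 30]]
w9 [[186, 225, 15, 26], [214, 225, 13, 32], [285, 224, 14, 32], [309, 224, 16, 28]] [[208, 176, 95, 31]]
0.042 tips at TCP y±30.5: [206.1 240.9] [306.7 241. ] robot edge [256.1 225.5]
0.038 tips at TCP y±30.5: [207.1 237.9] [305.6 238.1] robot edge [256.1 222.8]
0.034 tips at TCP y±30.5: [208.1 235.1] [304.6 235.2] robot edge [256.1 220.3]
```

View pics/m9.png

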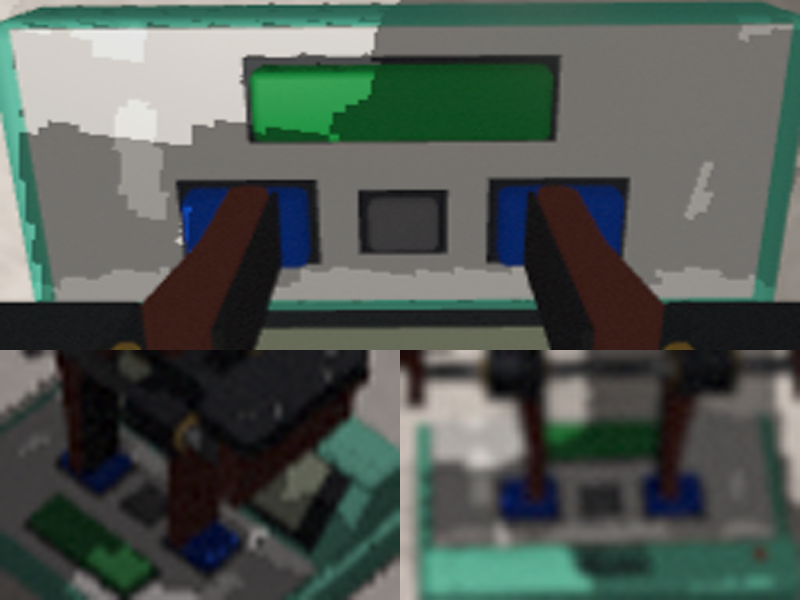

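In the last picture both tips overlie the blue keys: wrist crop (250,190) and (560,190), level with the keys' robot-side edges. They are at most a few mm above, and the grey key is clear. I'll continue by force.

servo_tool([
  {"dp": [-0.001, 0, 0.0005], "roll": 0, "hand": 0.047},
  {"dp": [0, 0, 0.0005], "roll": 0, "hand": 0.047},
  {"dp": [0, 0, 0], "roll": 0, "hand": 0.047},
  {"dp": [0, 0, 0], "roll": 0, "hand": 0.047},
])

```text
time: 11.07
tool_pos: [0.5889, 0.139, 0.0057]
eef_rot: [-0.0, -0.082, 0.997, 0.0]
contact_force: [0.1, -1.5, 0.2]
width: 0.0473
gripper_force: 0.0
```

servo_tool([
  {"dp": [0, 0, 0.0005], "roll": 0, "hand": 0.047},
  {"dp": [0, 0, 0.0005], "roll": 0, "hand": 0.047},
  {"dp": [0, 0, 0], "roll": 0, "hand": 0.047},
  {"dp": [0, 0, 0], "roll": 0, "hand": 0.047},
])

```text
time: 11.4
tool_pos: [0.589, 0.139, 0.0049]
eef_rot: [0.0, -0.081, 0.997, 0.0]
contact_force: [-0.3, -0.2, 1.9]
width: 0.0468
gripper_force: 1.2
```

Contact: 1.9 N. Now pressing.

servo_tool([
  {"dp": [0, 0, 0.001], "roll": 0, "hand": 0.047},
  {"dp": [0, 0, 0.001], "roll": 0, "hand": 0.047},
  {"dp": [0, 0, 0], "roll": 0, "hand": 0.047},
])

```text
time: 11.65
tool_pos: [0.5891, 0.139, 0.0029]
eef_rot: [0.0, -0.081, 0.997, 0.0]
contact_force: [-1.4, -0.1, 5.2]
width: 0.0471
gripper_force: 2.6
```

servo_tool([
  {"dp": [0, 0, 0.001], "roll": 0, "hand": 0.047},
  {"dp": [0, 0, 0.0005], "roll": 0, "hand": 0.047},
  {"dp": [0, 0, 0], "roll": 0, "hand": 0.047},
  {"dp": [0, 0, 0], "roll": 0, "hand": 0.047},
])

```text
time: 11.98
tool_pos: [0.589, 0.1391, 0.0017]
eef_rot: [0.0, -0.081, 0.997, 0.0]
contact_force: [-2.2, -0.8, 6.9]
width: 0.0468
gripper_force: 3.5
```

servo_tool([
  {"dp": [0, 0, 0.001], "roll": 0, "hand": 0.047},
  {"dp": [0, 0, 0.0005], "roll": 0, "hand": 0.047},
  {"dp": [0, 0, 0], "roll": 0, "hand": 0.047},
  {"dp": [0, 0, 0], "roll": 0, "hand": 0.047},
])

```text
time: 12.32
tool_pos: [0.5891, 0.1391, 0.0009]
eef_rot: [0.0, -0.081, 0.997, 0.0]
contact_force: [-4.7, -0.8, 14.2]
width: 0.0471
gripper_force: 6.8
```

```bash
python3 -c "
from bench import bot
s=bot.read_state();print(s['tool_pos'].round(4),s['contact_force'].round(2),s['wrist_torque'].round(3),s['gripper_force'])"
```

```text
[0.5891 0.1391 0.0009] [-4.75 -0.83 14.24] [-0.219  1.002 -0.059] 6.844330849125981
```

Both keys have bottomed at 14 N total. Holding for about 2.7 s.

servo_tool([
  {"dp": [0, 0, 0.0003], "roll": 0, "hand": 0.047},
  {"dp": [0, 0, 0], "roll": 0, "hand": 0.047},
  {"dp": [0, 0, 0], "roll": 0, "hand": 0.047},
  {"dp": [0, 0, 0], "roll": 0, "hand": 0.047},
  {"dp": [0, 0, 0], "roll": 0, "hand": 0.047},
  {"dp": [0, 0, 0], "roll": 0, "hand": 0.047},
  {"dp": [0, 0, 0], "roll": 0, "hand": 0.047},
  {"dp": [0, 0, 0], "roll": 0, "hand": 0.047},
  {"dp": [0, 0, 0], "roll": 0, "hand": 0.047},
  {"dp": [0, 0, 0], "roll": 0, "hand": 0.047},
  {"dp": [0, 0, 0], "roll": 0, "hand": 0.047},
  {"dp": [0, 0, 0], "roll": 0, "hand": 0.047},
  {"dp": [0, 0, 0], "roll": 0, "hand": 0.047},
  {"dp": [0, 0, 0], "roll": 0, "hand": 0.047},
  {"dp": [0, 0, 0], "roll": 0, "hand": 0.047},
  {"dp": [0, 0, 0], "roll": 0, "hand": 0.047},
  {"dp": [0, 0, 0], "roll": 0, "hand": 0.047},
  {"dp": [0, 0, 0], "roll": 0, "hand": 0.047},
  {"dp": [0, 0, 0], "roll": 0, "hand": 0.047},
  {"dp": [0, 0, 0], "roll": 0, "hand": 0.047},
])

```text
time: 13.98
tool_pos: [0.5891, 0.1391, 0.0009]
eef_rot: [0.0, -0.081, 0.997, 0.0]
contact_force: [-4.8, -1.0, 15.4]
width: 0.047
gripper_force: 8.0
```

servo_tool([
  {"dp": [0, 0, 0], "roll": 0, "hand": 0.047},
  {"dp": [0, 0, 0], "roll": 0, "hand": 0.047},
  {"dp": [0, 0, 0], "roll": 0, "hand": 0.047},
  {"dp": [0, 0, 0], "roll": 0, "hand": 0.047},
  {"dp": [0, 0, 0], "roll": 0, "hand": 0.047},
  {"dp": [0, 0, 0], "roll": 0, "hand": 0.047},
  {"dp": [0, 0, 0], "roll": 0, "hand": 0.047},
  {"dp": [0, 0, 0], "roll": 0, "hand": 0.047},
  {"dp": [0, 0, 0], "roll": 0, "hand": 0.047},
  {"dp": [0, 0, 0], "roll": 0, "hand": 0.047},
  {"dp": [0, 0, 0], "roll": 0, "hand": 0.047},
  {"dp": [0, 0, 0], "roll": 0, "hand": 0.047},
])

```text
time: 14.98
tool_pos: [0.5891, 0.1391, 0.0008]
eef_rot: [0.0, -0.081, 0.997, 0.0]
contact_force: [-5.4, -1.3, 15.2]
width: 0.047
gripper_force: 8.0
```

Releasing both, rising clear, setting the opening to 30 mm, then shifting 33 mm toward the robot over the bar.

servo_tool([
  {"dp": [0, 0, -0.002], "roll": 0, "hand": 0.047},
  {"dp": [0, 0, -0.002], "roll": 0, "hand": 0.047},
  {"dp": [0, 0, -0.003], "roll": 0, "hand": 0.047},
  {"dp": [0, 0, -0.008], "roll": 0, "hand": 0.047},
  {"dp": [0, 0, -0.01], "roll": 0, "hand": 0.047},
  {"dp": [0.011, 0, 0], "roll": 0, "hand": 0.03},
  {"dp": [0.011, 0, 0], "roll": 0, "hand": 0.03},
  {"dp": [0.01, 0, 0], "roll": 0, "hand": 0.03},
  {"dp": [0, 0, 0], "roll": 0, "hand": 0.03},
  {"dp": [0, 0, 0], "roll": 0, "hand": 0.03},
  {"dp": [0, 0, 0], "roll": 0, "hand": 0.03},
])

```text
time: 15.9
tool_pos: [0.5581, 0.134, 0.0248]
eef_rot: [0.0, -0.082, 0.997, 0.0]
contact_force: [-0.5, -0.0, 0.1]
width: 0.0297
gripper_force: 0.0
```

```bash
python3 look.py w10; python3 -c "
from h import *
a,p=snap('side','side10')
print([(b[0],b[1],b[2],ray(p,*b[2],.037).round(4)) for r in (BLUE,GREEN) for b in blobs(a,*r) if 215<b[2][0]<265])"
```

```text
15.9 [0.5581 0.134  0.0248] [ 5.000e-04 -8.150e-02  9.967e-01  1.000e-04] 0.029701075695729464 [-0.49 -0.01  0.12]
tool y [-1.625e-01  9.867e-01  1.000e-04] ang 1.734046399162606
B 499 [21, 253, 31, 28] [ 36.7 265. ] [ 0.6129 -0.0149  0.038 ]
G 1698 [214, 212, 83, 26] [255. 223.] [0.556  0.1327 0.038 ]
[(np.int32(53), [245, 184, 11, 9], array([250.1, 187.8]), array([0.5954, 0.1059, 0.037 ]))]
```

The timer hasn't moved and the TCP is over the bar. Descending guarded.

servo_tool([
  {"dp": [0, 0, 0.001], "roll": 0, "hand": 0.03},
  {"dp": [0, 0, 0.001], "roll": 0, "hand": 0.03},
  {"dp": [0, 0, 0.001], "roll": 0, "hand": 0.03},
  {"dp": [0, 0, 0.001], "roll": 0, "hand": 0.03},
  {"dp": [0, 0, 0.001], "roll": 0, "hand": 0.03},
  {"dp": [0, 0, 0.001], "roll": 0, "hand": 0.03},
  {"dp": [0, 0, 0], "roll": 0, "hand": 0.03},
])

```text
time: 16.58
tool_pos: [0.5572, 0.1338, 0.0182]
eef_rot: [-0.0, -0.082, 0.997, -0.0]
contact_force: [-0.0, -0.6, -0.7]
width: 0.0298
gripper_force: 0.0
```

servo_tool([
  {"dp": [0, 0, 0.001], "roll": 0, "hand": 0.03},
  {"dp": [0, 0, 0.001], "roll": 0, "hand": 0.03},
  {"dp": [0, 0, 0.001], "roll": 0, "hand": 0.03},
  {"dp": [0, 0, 0.001], "roll": 0, "hand": 0.03},
  {"dp": [0, 0, 0], "roll": 0, "hand": 0.03},
])

```text
time: 17.0
tool_pos: [0.5572, 0.1338, 0.0142]
eef_rot: [-0.0, -0.082, 0.997, -0.0]
contact_force: [-0.6, 0.4, -0.2]
width: 0.0303
gripper_force: 0.0
```

servo_tool([
  {"dp": [0, 0, 0.001], "roll": 0, "hand": 0.03},
  {"dp": [0, 0, 0.001], "roll": 0, "hand": 0.03},
  {"dp": [0, 0, 0.001], "roll": 0, "hand": 0.03},
  {"dp": [0, 0, 0], "roll": 0, "hand": 0.03},
])

```text
time: 17.33
tool_pos: [0.5572, 0.1338, 0.0112]
eef_rot: [-0.0, -0.082, 0.997, -0.0]
contact_force: [-0.4, -0.1, -0.1]
width: 0.0298
gripper_force: 0.0
```

servo_tool([
  {"dp": [0, 0, 0.001], "roll": 0, "hand": 0.03},
  {"dp": [0, 0, 0.001], "roll": 0, "hand": 0.03},
  {"dp": [0, 0, 0.001], "roll": 0, "hand": 0.03},
  {"dp": [0, 0, 0], "roll": 0, "hand": 0.03},
])

```text
time: 17.67
tool_pos: [0.5572, 0.1338, 0.0082]
eef_rot: [-0.0, -0.082, 0.997, -0.0]
contact_force: [0.0, 0.9, 0.4]
width: 0.0302
gripper_force: 0.0
```

servo_tool([
  {"dp": [0, 0, 0.001], "roll": 0, "hand": 0.03},
  {"dp": [0, 0, 0.001], "roll": 0, "hand": 0.03},
  {"dp": [0, 0, 0.001], "roll": 0, "hand": 0.03},
  {"dp": [0, 0, 0], "roll": 0, "hand": 0.03},
  {"dp": [0, 0, 0], "roll": 0, "hand": 0.03},
])

```text
time: 18.08
tool_pos: [0.5574, 0.1338, 0.0053]
eef_rot: [-0.0, -0.082, 0.997, -0.0]
contact_force: [-1.2, -0.3, -0.5]
width: 0.03
gripper_force: 0.0
```

servo_tool([
  {"dp": [0, 0, 0.001], "roll": 0, "hand": 0.03},
  {"dp": [0, 0, 0.001], "roll": 0, "hand": 0.03},
  {"dp": [0, 0, 0], "roll": 0, "hand": 0.03},
  {"dp": [0, 0, 0], "roll": 0, "hand": 0.03},
])

```text
time: 18.42
tool_pos: [0.5575, 0.1338, 0.0035]
eef_rot: [0.0, -0.082, 0.997, 0.0]
contact_force: [0.2, -0.1, 1.8]
width: 0.0298
gripper_force: 1.1
```

servo_tool([
  {"dp": [0, 0, 0.001], "roll": 0, "hand": 0.03},
  {"dp": [0, 0, 0.001], "roll": 0, "hand": 0.03},
  {"dp": [0, 0, 0.001], "roll": 0, "hand": 0.03},
  {"dp": [0, 0, 0], "roll": 0, "hand": 0.03},
])

```text
time: 18.75
tool_pos: [0.5575, 0.1339, 0.001]
eef_rot: [0.0, -0.081, 0.997, 0.0]
contact_force: [-1.4, -0.5, 7.7]
width: 0.03
gripper_force: 3.8
```

servo_tool([
  {"dp": [0, 0, 0.0007], "roll": 0, "hand": 0.03},
  {"dp": [0, 0, 0.0005], "roll": 0, "hand": 0.03},
  {"dp": [0, 0, 0], "roll": 0, "hand": 0.03},
  {"dp": [0, 0, 0], "roll": 0, "hand": 0.03},
])

```text
time: 19.08
tool_pos: [0.5576, 0.1339, 0.0007]
eef_rot: [0.0, -0.081, 0.997, 0.0]
contact_force: [-5.5, -1.1, 17.3]
width: 0.0299
gripper_force: 8.7
```

Bar bottomed. Releasing and lifting clear.

servo_tool([
  {"dp": [0, 0, 0], "roll": 0, "hand": 0.03},
  {"dp": [0, 0, -0.003], "roll": 0, "hand": 0.03},
  {"dp": [0, 0, -0.004], "roll": 0, "hand": 0.03},
  {"dp": [0, 0, -0.01], "roll": 0, "hand": 0.03},
  {"dp": [0, 0, -0.025], "roll": 0, "hand": 0.03},
  {"dp": [0, 0, -0.035], "roll": 0, "hand": 0.03},
  {"dp": [0, 0, -0.035], "roll": 0, "hand": 0.03},
  {"dp": [0, 0, -0.02], "roll": 0, "hand": 0.03},
  {"dp": [0, 0, 0], "roll": 0, "hand": 0.03},
  {"dp": [0, 0, 0], "roll": 0, "hand": 0.03},
  {"dp": [0, 0, 0], "roll": 0, "hand": 0.03},
])

```text
time: 20.0
tool_pos: [0.5568, 0.1337, 0.1307]
eef_rot: [-0.0, -0.082, 0.997, -0.0]
contact_force: [-0.2, 0.3, -0.4]
width: 0.0298
gripper_force: 0.0
```

Run:
```python
from h import *
for c in ('side','scene'):
    a,p=snap(c,c+'11'); o=cv2.imread('pics/'+{'side':'d1','scene':'s1'}[c]+'.png')[:,:,::-1]
    for im in (o,a): print(c,[(b[0],b[2].tolist()) for r in (BLUE,GREEN) for b in blobs(im,*r) if 130<b[2][0]<360 and 165<b[2][1]<290])
s=bot.read_state();print(s['time'],s['tool_pos'],s['contact_force'].round(2))
```

```text
side [(np.int32(49), [232.9, 175.1]), (np.int32(53), [250.0, 187.6]), (np.int32(31), [282.8, 211.9]), (np.int32(87), [323.7, 262.0]), (np.int32(95), [347.9, 278.9]), (np.int32(29), [234.8, 190.9])]
side [(np.int32(46), [232.9, 175.0]), (np.int32(53), [250.0, 187.6]), (np.int32(34), [282.6, 212.0]), (np.int32(90), [323.6, 262.1]), (np.int32(99), [347.8, 279.1])]
scene [(np.int32(41), [144.8, 205.9]), (np.int32(39), [167.6, 204.1]), (np.int32(40), [264.3, 213.1]), (np.int32(43), [287.3, 212.8]), (np.int32(61), [157.4, 196.5]), (np.int32(65), [274.5, 204.2])]
scene [(np.int32(41), [144.8, 205.9]), (np.int32(39), [167.6, 204.1]), (np.int32(47), [264.4, 213.4]), (np.int32(49), [287.2, 212.5]), (np.int32(62), [157.3, 196.5]), (np.int32(73), [274.8, 204.1])]
20.1 [0.55640614 0.13354779 0.12986382] [ 0.23  0.82 -0.46]
```

Nothing has moved and the robot is clear, so I'm handing in.

```bash
python3 -c "
from bench import bot
print(bot.sign_off())"
```

```text
the job is handed in; nothing more can be done
None
```

I pressed both blue keys together to the stop (about 15 N total), held them there about 2.7 s and let them up. I then pressed the green bar to its stop (about 17 N) and released it. At about 20 s, before hand-in, the camera check showed both timers and the dropper bottle unmoved; key travel was judged from force and tool position only, and no verdict came back at hand-in.

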